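# Re-sort three laundry containers into their own drip trays

### The arm

A 6-joint arm with a two-finger parallel gripper is mounted at the origin on the work surface. World frame = base frame: x ahead of the robot, y to its left, z up, the work surface at z = 0. Lengths are in mm, angles in rad, forces in N, time in s.
With the tool pointing down it reaches from about 300 to 1000 mm from the base axis. Payload 5.1 kg.
Tool frame: the origin (TCP) lies midway between the tips of the shut fingers; the grasp point (between the pads) lies 19 mm behind it; z points along the fingers, y is the line along which they close (so a half turn about z gives the same grasp; the last joint's range is limited). The gripper opens to 95 mm and grips with 3 to 60 N. Pads are 20 mm wide; open, the fingers measure 119 mm over their backs; the gripper's body (75 mm by 180 mm) begins 59 mm behind the grasp point.
Start: joints at [-1.189, 0.124, 1.65, -0, 1.367, -0.083], TCP at [291.326, -581.045, 214.656] pointing down, gripper open.
Joint ranges: [-2.61, 2.61], [-1.02, 2.33], [0.03, 2.71], [-1.35, 4.49], [0.32, 2.68], [-2.91, 2.91]. Speed limits (rad/s): [2.57, 2.57, 3.14, 3.14, 3.14, 3.14].

### API

Orientations are given as a unit quaternion [w, x, y, z].
In Python, from rig import * gives the robot as it stands. Calls block until the motion is done:
- goto(position, orientation): joint-space move of the TCP to a pose.
- move_l(position, frame=None, speed=150, max_force=None): straight line of the TCP; frame=None keeps the orientation; speed is the mean speed in mm/s. With max_force (N) it stops when the force on the tool has changed by that much, and returns True; else False.
- movej(angles): joint-space move.
- gripper_to(opening): finger opening in mm; the grip force is fixed at half the most; returns when the fingers have stopped.
- dwell(seconds).
- inverse_kinematics(position, orientation): joint angles nearest the present ones, or None.
- state(): the state.
- snapshot(name): name is "side" or "top"; returns the picture (400x640x3 uint8, red, green, blue); there is no depth.
- camera_model(name): a dict with "intrinsics" (3x3 intrinsics, pixels), "R" (3x3) and "t" (3): a world point X has camera coordinates R X + t. Camera axes: x right, y down, z forward; pixel columns grow to the right and rows downward; lengths in mm; the calibration is good to about 2 mm. A picture is of the moment at which its call begins. camera_model takes no time and is no camera call.
A pose or a line that the arm cannot do raises PlanningError and nothing moves.
- hand_in(): hands the job in; it is judged then, once.
The state is a dict: "time": time; "joint_positions": joint angles; "joint_velocities": joint speeds; "joint_efforts": joint torques, N m; "position": TCP position; "ee_rot": TCP orientation; "wrist_force": force on the tool from outside, world axes, zero at the start; "torque": the same for the moment, N m; "grip_width": finger opening in mm; "grip_force": force on a finger pad.
Only numpy, scipy, OpenCV 4.12 (cv2) and the standard library are available. Lean on these libraries where they do the work, as an engineer would, in place of code of your own. Each camera call takes 0.05 s, during which the arm holds its last target. There are 200 camera calls.

### The job

Put each container in the drip tray of its own colour: the glass spray bottle with the orange head in the orange tray, the white tub with the green lid in the green tray, and the steel peg basket with the blue handle in the blue tray. They stand in each other's trays now, so first park one of them in the empty grey tray, and leave the grey tray empty at the end. Stand each one upright in the middle of its tray, set it down gently without dropping it or letting it tip over, and leave the scoop, the jar and the brush where they are.

Things in the scene. Friction and masses are not known exactly. Their poses are not given: they have to be found in the camera images.
- bottle: clear glass spray bottle with an orange spray head, 168 mm tall, about 0.3 kg. Glass body 62 mm diameter up to 98 mm, tapering to an orange collar 32 mm in diameter from 118 to 132 mm. The head is an orange block 132 to 168 mm above the origin, 60 mm long along the bottle's x (from -25 to +35 mm) and 26 mm wide along its y: grip it across the 26 mm, about 150 mm above the origin. A white nozzle and trigger are on its +x end. Origin: centre of the underside; z up.
- tub: round white plastic tub with a green screw-top lid (lid tight, stays on), 110 mm tall, about 0.4 kg. Tub 92 mm diameter up to 68 mm, sloping shoulder to 76 mm, lid 60 mm (62 mm over its ribs) in diameter from 76 to 110 mm above the origin: grip the lid at about 98 mm. Origin: centre of the underside; z up.
- basket: round stainless steel peg basket, 92 mm diameter, 64 mm high, with clothes pegs (fixed in it, reaching up to about 80 mm) and a rigid upright bail. The bail's ribbed blue grip is a bar 60 mm long along the basket's x, 18 mm wide along its y and 18 mm high, centred 115 mm above the origin: grip it across the 18 mm. About 0.3 kg. Origin: centre of the underside; z up.
- tray_orange: orange plastic drip tray, fixed to the top; square, 132 mm outside, lip 10 mm high and 4 mm thick, flat floor 124 mm square and 4 mm above the top. Origin: centre of its underside, level with the cabinet top; z up, x and y along its sides. The spray bottle belongs in it.
- tray_green: green plastic drip tray, fixed to the top; square, 132 mm outside, lip 10 mm high and 4 mm thick, flat floor 124 mm square and 4 mm above the top. Origin: centre of its underside, level with the cabinet top; z up, x and y along its sides. The tub belongs in it.
- tray_blue: blue plastic drip tray, fixed to the top; square, 132 mm outside, lip 10 mm high and 4 mm thick, flat floor 124 mm square and 4 mm above the top. Origin: centre of its underside, level with the cabinet top; z up, x and y along its sides. The peg basket belongs in it.
- tray_grey: grey plastic drip tray, fixed to the top; square, 132 mm outside, lip 10 mm high and 4 mm thick, flat floor 124 mm square and 4 mm above the top. Origin: centre of its underside, level with the cabinet top; z up, x and y along its sides. Empty at the start: the parking place, and to be left empty.
- scoop: green plastic scoop lying on the top, 150 mm long along its x (open blade at +x, handle at -x), 55 mm wide, 28 mm high. Origin: on the top, near the middle of its length. To be left alone.
- jar: closed amber glass jar with a steel cap, 68 mm diameter, 100 mm tall. Origin: centre of the underside. To be left alone.
- brush: wooden scrubbing brush lying bristles down, 130 mm long along its x, 50 mm wide, 36 mm high. Origin: centre of the underside. To be left alone.
Mind the look-alikes: they are no part of the job. Leave any yellow look-alike of the basket alone.

How it is judged (in metres and radians):
On the way:
1. one of the three containers stands released in the grey tray (((horizontal distance between bottle and tray_grey below 0.03 m and z of bottle in the frame of tray_grey below 0.008 m and angle between bottle's own z axis and vertical below 0.08 rad and linear speed of bottle below 0.02 m/s and contact force between bottle and the fingers below 0.05 N) or (horizontal distance between tub and tray_grey below 0.03 m and z of tub in the frame of tray_grey below 0.008 m and angle between tub's own z axis and vertical below 0.08 rad and linear speed of tub below 0.02 m/s and contact force between tub and the fingers below 0.05 N) or (horizontal distance between basket and tray_grey below 0.03 m and z of basket in the frame of tray_grey below 0.008 m and angle between basket's own z axis and vertical below 0.08 rad and linear speed of basket below 0.02 m/s and contact force between basket and the fingers below 0.05 N))), for 0.2 s.
At the end, for the whole second after the job is handed in: bottle in the orange tray, tub in the green tray, basket in the blue tray, each upright (within 0.08 rad), at rest on the tray's floor and centred within 15 mm; the grey tray is empty (horizontal distance between bottle and tray_orange below 0.015 m and z of bottle in the frame of tray_orange below 0.008 m and angle between each of bottle, tub, basket's own z axis and vertical below 0.08 rad and linear speed of each of bottle, tub, basket below 0.02 m/s and horizontal distance between tub and tray_green below 0.015 m and z of tub in the frame of tray_green below 0.008 m and horizontal distance between basket and tray_blue below 0.015 m and z of basket in the frame of tray_blue below 0.008 m and horizontal distance between each of bottle, tub, basket and tray_grey above 0.1 m); the robot touches nothing.
It fails at once if a container is let go more than 20 mm above a tray floor (dropped, tipped over or stacked) ((height (world z) of bottle above 0.024 m and contact force between bottle and the fingers below 0.02 N) or (height (world z) of tub above 0.024 m and contact force between tub and the fingers below 0.02 N) or (height (world z) of basket above 0.024 m and contact force between basket and the fingers below 0.02 N)).
It fails at once if a container tips by more than 0.6 rad (angle between any of bottle, tub, basket's own z axis and vertical above 0.6 rad).
It fails at once if the scoop, jar or brush is moved more than 30 mm (distance of any of scoop, jar, brush from where it was at the start of the episode above 0.03 m).
It also fails if it takes over 131 s, if anything falls off the work surface, if the arm or the gripper's body presses on something with over 40 N, if the wrist force passes 120 N, or if a joint passes its speed limit or range.

## Working session

There is one attempt and no reset: what is moved stays moved. The work goes in short steps, each a Python script; the robot and the scene stay as the last script left them, time stands still between calls to the robot, and variables do not carry over. Pictures are saved under pics/ and viewed, at most 14 in all, crops included, and the job is handed in when it is done.

```bash
mkdir -p pics; ls
python3 - <<'E'
from rig import *
import cv2
for n in("top","side"):
    cv2.imwrite(f"pics/{n}0.png",snapshot(n)[:,:,::-1]); m=camera_model(n); print(n,m)
print(state())
E
```

```text
pics
top {'intrinsics': array([[490.66789027,   0.        , 314.44853726],
       [  0.        , 490.66789027, 191.14106578],
       [  0.        ,   0.        ,   1.        ]]), 'R': array([[ 0.0162425 , -0.99983589,  0.00802317],
       [-0.99713707, -0.01679029, -0.0737275 ],
       [ 0.07385011, -0.00680268, -0.99724615]]), 't': array([ -21.73824448,  541.39799999, 1142.95396123])}
side {'intrinsics': array([[418.19436488,   0.        , 317.16302931],
       [  0.        , 418.19436488, 203.37104739],
       [  0.        ,   0.        ,   1.        ]]), 'R': array([[-0.92711151, -0.37472427, -0.00678061],
       [-0.28751073,  0.72270798, -0.62851473],
       [ 0.24042012, -0.58075374, -0.77776813]]), 't': array([510.72152714, 203.1474818 , 833.77910223])}
{'time': 0.1, 'joint_positions': array([-1.18862200e+00,  1.24436718e-01,  1.65154728e+00,  7.68605489e-06,
        1.36750214e+00, -8.26090011e-02]), 'joint_velocities': array([ 0.00052844, -0.00120736, -0.00215354, -0.00155216, -0.00027835,
       -0.00098134]), 'joint_efforts': array([ 4.40730673e-04, -4.18881118e+01, -3.61096716e+01,  7.77857867e-02,
        4.61987942e-02, -7.48682805e-05]), 'position': array([ 291.0998517 , -580.51487469,  213.50620869]), 'ee_rot': array([-9.36704038e-04,  9.73118109e-01,  2.30304690e-01, -1.37554983e-04]), 'wrist_force': array([ 1.00577294, -0.20244326, -0.02308287]), 'torque': array([-0.02529892, -0.00315232, -0.05691918]), 'grip_force': 0.0, 'grip_width': 94.76488073831243}
```

View pics/top0.png

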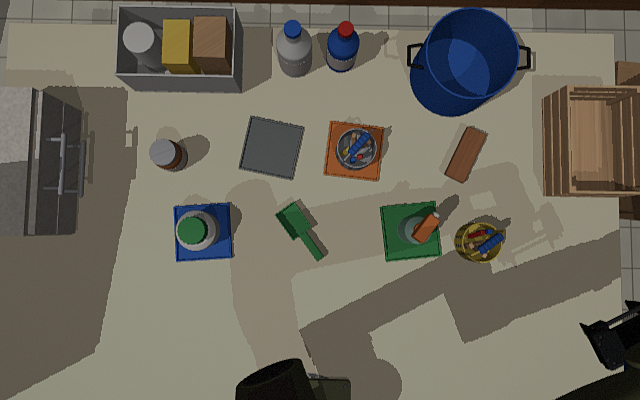

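View pics/side0.png

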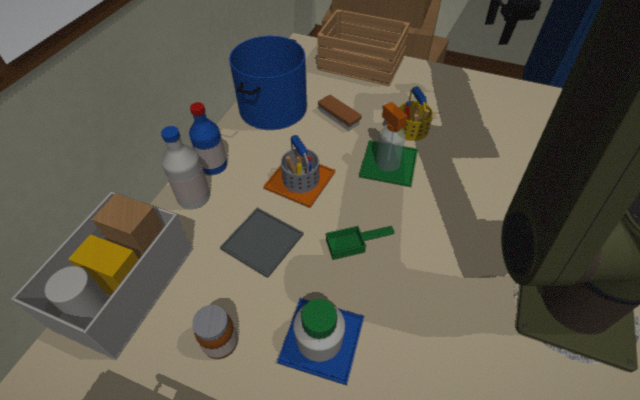

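The top view shows the tub (195,231) in the blue tray, the bottle (420,228) in the green tray and the basket (357,148) in the orange tray. The grey tray (272,147) is empty, and the yellow decoy is at (480,242). Next I measure with masks.

```bash
cat > vis.py <<'E'
from rig import *
import cv2, numpy as np
HSV={'orange':((5,120,90),(16,255,255)),'green':((50,100,40),(85,255,255)),'blue':((103,120,40),(125,255,255)),
     'grey':((75,5,60),(115,70,140)),'white':((0,0,120),(180,60,255))}
def proj(n,P):
    m=camera_model(n); c=m['R']@np.asarray(P,float)+m['t']; u=m['intrinsics']@c; return u[:2]/u[2]
def plane(n,uv,z):
    m=camera_model(n); C=-m['R'].T@m['t']; d=m['R'].T@np.linalg.solve(m['intrinsics'],[uv[0],uv[1],1.]); return C+d*(z-C[2])/d[2]
def ray(n,uv):
    m=camera_model(n); C=-m['R'].T@m['t']; d=m['R'].T@np.linalg.solve(m['intrinsics'],[uv[0],uv[1],1.]); return C,d/np.linalg.norm(d)
def tri(u1,u2):
    (a,d),(b,e)=ray('top',u1),ray('side',u2)
    s=np.linalg.lstsq(np.c_[d,-e],b-a,rcond=None)[0]; p,q=a+s[0]*d,b+s[1]*e
    return (p+q)/2,np.linalg.norm(p-q)
def blobs(img,col,box,amin=30):
    x0,y0,x1,y1=box
    h=cv2.cvtColor(np.ascontiguousarray(img[y0:y1,x0:x1]),cv2.COLOR_RGB2HSV)
    m=cv2.inRange(h,*map(np.array,HSV[col]))
    cs=cv2.findContours(m,cv2.RETR_EXTERNAL,cv2.CHAIN_APPROX_NONE)[0]
    cs=[c+np.array([[x0,y0]]) for c in cs if cv2.contourArea(c)>=amin]
    return sorted(cs,key=cv2.contourArea,reverse=True)
def cen(c):
    M=cv2.moments(c); return np.array([M['m10'],M['m01']])/M['m00']
E
cat > m1.py <<'E'
from vis import *
T,S=snapshot('top'),snapshot('side')
for col,box in dict(blue=(165,195,245,270),green=(372,195,450,270),orange=(318,112,392,188),grey=(232,108,312,188)).items():
    b=blobs(T,col,box); pts=np.vstack(b[:4] if col!='grey' else b[:1])
    w=np.array([plane('top',p,8)[:2] for p in pts[:,0]],np.float32)
    print('tray',col,cv2.minAreaRect(w))
def show(t,n,img,col,box,z):
    for c in blobs(img,col,box):
        w=np.array([plane(n,p,z)[:2] for p in c[:,0]],np.float32)
        print(t,n,cv2.contourArea(c),cen(c).round(1),plane(n,cen(c),z)[:2].round(1),'rect',cv2.minAreaRect(w))
show('lid','top',T,'green',(170,205,220,260),114); show('lid','side',S,'green',(290,290,345,345),100)
show('grip','top',T,'blue',(335,122,385,180),119); show('grip','side',S,'blue',(280,128,325,170),119)
show('head','top',T,'orange',(408,205,445,250),172); show('head','side',S,'orange',(375,95,415,140),160)
a=cv2.resize(T[195:265,375:465],None,fx=5,fy=5,interpolation=2)
b=cv2.resize(S[90:180,360:440],None,fx=4,fy=4,interpolation=2)[:350]
b=np.pad(b,((0,350-b.shape[0]),(0,0),(0,0)))
cv2.imwrite('pics/bz.png',np.hstack([a,b])[:,:,::-1])
E
python3 m1.py
```

```text
tray blue ((441.6630554199219, 251.8083038330078), (130.3789520263672, 132.71438598632812), 4.780465602874756)
tray green ((451.68499755859375, -242.58087158203125), (130.9631805419922, 132.26377868652344), 6.7200446128845215)
tray orange ((642.7771606445312, -105.8349609375), (132.03964233398438, 132.88011169433594), 83.76903533935547)
tray grey ((646.8682861328125, 94.3758316040039), (130.1035614013672, 130.15260314941406), 78.72465515136719)
lid top 545.0 [191.1 230.1] [445.8 253.1] rect ((446.0842590332031, 253.2855224609375), (56.244041442871094, 56.10877227783203), 1.87985098361969)
lid side 1033.0 [318.6 317.7] [444.9 253.7] rect ((444.63995361328125, 252.964599609375), (58.66889953613281, 68.4835433959961), 21.85701560974121)
grip top 185.5 [358.8 143.3] [ 640.9 -107.3] rect ((640.92578125, -106.9619140625), (18.100278854370117, 61.021385192871094), 48.71675109863281)
grip side 126.0 [298.5 144.8] [ 640.2 -108.7] rect ((640.7926025390625, -107.99102783203125), (19.988773345947266, 67.6524429321289), 47.640560150146484)
head top 319.0 [426.5 228.2] [ 458.  -242.8] rect ((457.9071350097656, -242.7532958984375), (24.87322425842285, 58.78265380859375), 53.364498138427734)
head side 241.5 [397.  113.8] [ 451.7 -247.2] rect ((448.7630920410156, -246.13758850097656), (40.35048294067383, 95.06610107421875), 37.20106887817383)
```

View pics/bz.png

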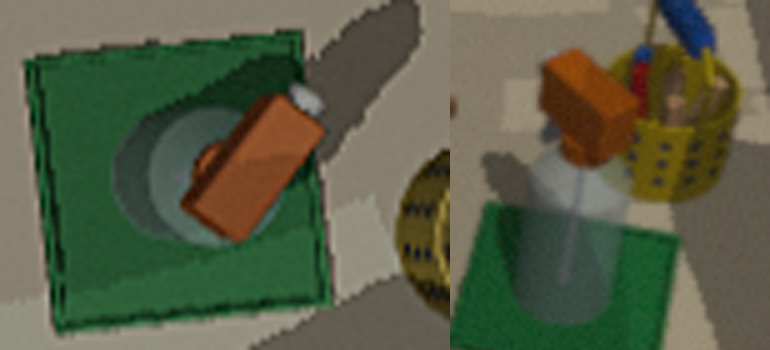

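Zoom: the white nozzle is at top view (437,215), towards +x/−y, so the bottle's yaw is about −37°. Rectangle sizes match the given ones, and the two views agree for the lid and the blue grip. First move: park the basket in the grey tray.

```bash
cat > act.py <<'E'
from vis import *
TRAY=dict(blue=(441.7,251.8),green=(451.7,-242.6),orange=(642.8,-105.8),grey=(646.9,94.4))
def quat(a): return np.array([0,np.cos(a/2),np.sin(a/2),0])
def best(p,a):   # equivalent grasp (half turn) with the last joint nearest mid-range
    c=[(abs(q[5]),b) for b in (a,a+np.pi,a-np.pi) if (q:=inverse_kinematics(p,quat(b))) is not None]
    return quat(min(c)[1])
def pick_place(obj,a,h,tray,opening,gripmin,offset=(0,0),clear=150):
    """obj: origin xy; a: tool yaw; h: TCP z when standing in a tray; offset: TCP minus origin"""
    off=np.array(offset); p=np.array(obj)+off; d=np.array(TRAY[tray])+off
    q=best([*p,h],a); up=h+clear
    for xy in (p,d):
        for z in (h,up): assert inverse_kinematics([*xy,z],q) is not None,(xy,z)
    goto([*p,up],q); gripper_to(opening)
    if move_l([*p,h],speed=100,max_force=15): 
        print('contact going down',state()['position']); move_l([*p,up]); return
    gripper_to(0); s=state(); print('grip',s['grip_width'],s['grip_force'],s['position'])
    if s['grip_width']<gripmin: print('no grip'); gripper_to(opening); move_l([*p,up]); return
    move_l([*p,h+15],speed=40); move_l([*p,up],speed=120); print('held',state()['grip_width'],state()['wrist_force'])
    goto([*d,up],q); move_l([*d,h+15],speed=110)
    print('touch',move_l([*d,h-4],speed=15,max_force=4),state()['position'],state()['wrist_force'])
    gripper_to(opening); dwell(.3); move_l([*d,h+60],speed=80); move_l([*d,up],speed=200)
    print('t',state()['time'])
E
python3 - <<'E'
from act import *
pick_place((640.8,-107.3),np.radians(-41.3),100,'grey',60,12)
T,S=snapshot('top'),snapshot('side')
cv2.imwrite('pics/p1.png',np.hstack([T[80:300,130:530],S[60:280,200:600]])[:,:,::-1])
E
```

```text
grip 17.738751261792487 29.981220960617065 [ 640.75635689 -107.15269225   99.93582383]
held 17.702398249923178 [-0.20366371  0.32640176 -2.8948955 ]
touch True [646.7639377   94.4094629   99.92853269] [-0.04182796  1.09297529  5.20558677]
t 13.1417
```

View pics/p1.png

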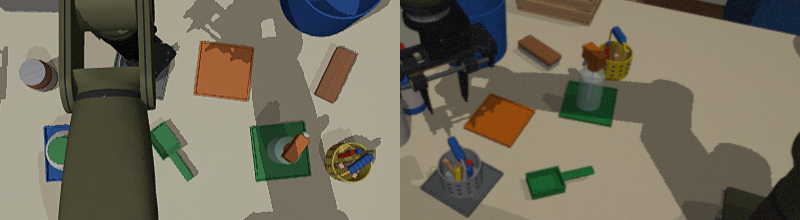

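The basket stands upright in the grey tray (side view about (465,170) in the crop), and the orange tray is now empty. Next, the bottle.

Run:
```python
from act import *
a=np.radians(-36.6); off=5*np.array([np.cos(a),np.sin(a)])
pick_place(np.array((457.9,-242.8))-off,a,137,'orange',60,20,off,clear=170)
T,S=snapshot('top'),snapshot('side')
cv2.imwrite('pics/p2.png',np.hstack([T[80:300,130:530],S[60:280,200:600]])[:,:,::-1])
```

```text
grip 25.830871897475415 29.999296367168427 [ 457.91573608 -242.81691738  136.99382582]
held 26.067471031443038 [ 0.00722842  0.92045855 -2.18237957]
touch True [ 646.80107839 -108.89179473  137.01191486] [ 1.10912757 -0.94712704  4.33617249]
t 25.4833
```

View pics/p2.png

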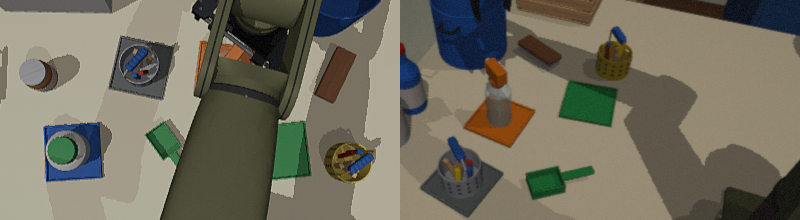

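The bottle stands upright in the orange tray and the green tray is free. Next, the tub.

Run:
```python
from act import *
pick_place((445.5,253.3),0,85,'green',92,50)
T,S=snapshot('top'),snapshot('side')
for c in blobs(T,'blue',(240,110,310,185)):
    w=np.array([plane('top',p,119)[:2] for p in c[:,0]],np.float32); print('grip top',plane('top',cen(c),119),cv2.minAreaRect(w))
for c in blobs(S,'blue',(230,180,290,235)):
    w=np.array([plane('side',p,119)[:2] for p in c[:,0]],np.float32); print('grip side',plane('side',cen(c),119),cv2.minAreaRect(w))
cv2.imwrite('pics/p3.png',np.hstack([T[80:300,130:530],S[60:360,200:600][:220]])[:,:,::-1])
```

```text
grip 59.19634704051457 29.995117485523224 [445.73302776 253.86293886  85.27948417]
held 59.99759671090796 [-0.5050141   0.67743049 -4.12927525]
touch True [ 451.55108867 -242.47983697   85.18707458] [-0.870351    0.72277867  6.01187648]
t 38.6333
grip top [646.7170139   94.77441073 119.        ] ((646.345458984375, 95.0180892944336), (18.884611129760742, 59.182586669921875), 48.462493896484375)
grip side [644.8552759   93.89065505 119.        ] ((645.19677734375, 92.74944305419922), (17.929058074951172, 64.89683532714844), 48.16814422607422)
```

View pics/p3.png

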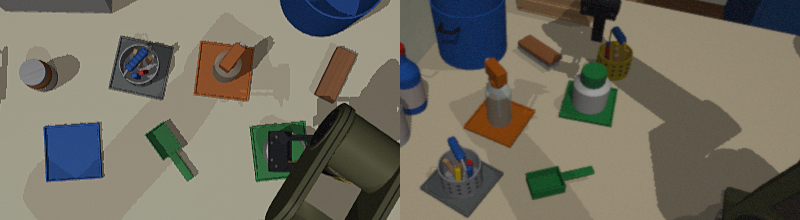

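The tub stands in the green tray, and the basket is where I put it in the grey tray. Last move: basket to the blue tray, then a retreat and a full check.

Run:
```python
from act import *
pick_place((646.4,94.6),np.radians(-41.5),100,'blue',60,12)
movej([-1.189,0.124,1.65,0,1.367,-0.083]); dwell(.5)
T,S=snapshot('top'),snapshot('side')
def c1(n,img,col,box,z):
    for c in blobs(img,col,box)[:2]: print(n,col,cv2.contourArea(c),plane(n,cen(c),z)[:2].round(1))
c1('top',T,'blue',(185,205,215,250),119)
c1('top',T,'green',(390,200,440,260),114)
c1('side',S,'green',(370,120,415,150),98)
for col,box in dict(blue=(165,195,245,270),orange=(318,112,392,188)).items():
    b=blobs(T,col,box); w=np.array([plane('top',p,8)[:2] for p in np.vstack(b)[:,0]],np.float32); print('tray',col,cv2.minAreaRect(w))
print(state()['time'],state()['position'])
cv2.imwrite('pics/p4.png',np.vstack([np.hstack([cv2.resize(T[y-40:y+40,x-40:x+40],(266,266)) for x,y in((203,231),(354,150),(411,231))]),cv2.resize(S,(798,330))[:,:]])[:,:,::-1])
```

```text
grip 17.588599155929067 29.999849796295166 [646.45890846  94.66451343  99.93750557]
held 17.93867901547153 [ 1.01173028 -0.72837559 -4.14305074]
touch True [441.59024113 251.76959067  99.92525903] [ 0.20933017 -0.1953551   5.16134664]
t 51.15
top blue 207.0 [491.9 233.5]
top blue 163.0 [444.4 249.1]
top green 2537.0 [ 451.7 -228.4]
side green 483.5 [ 450.9 -245.2]
tray blue ((441.7656555175781, 252.42086791992188), (130.63958740234375, 131.5604705810547), 4.828596115112305)
tray orange ((644.9192504882812, -106.03312683105469), (131.96861267089844, 137.18223571777344), 83.76903533935547)
54.725 [ 291.17897132 -581.44665885  214.71516168]
```

View pics/p4.png

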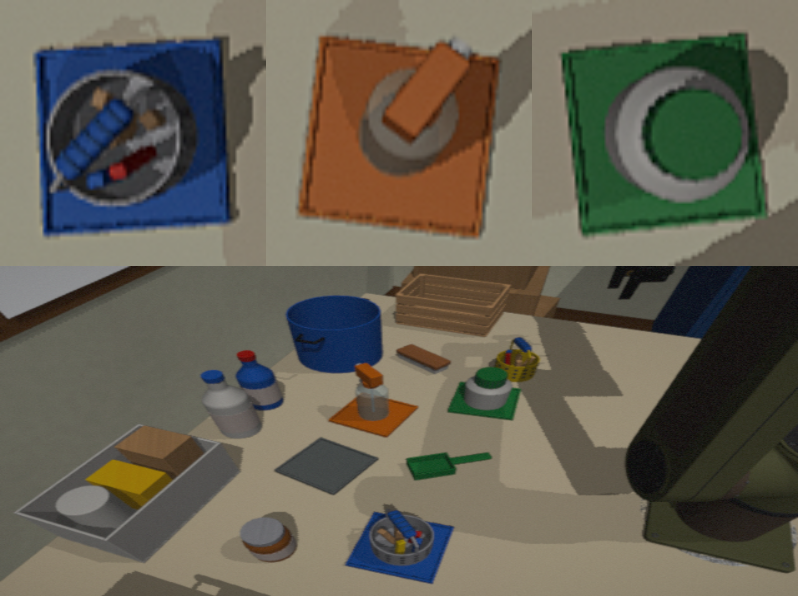

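All three stand upright in their own trays. In the top crops the basket, bottle and tub are near the tray centres, the grey tray is empty, and the scoop, jar and brush look undisturbed. The side view puts the tub lid within 3 mm of its tray centre. Handing in.

```bash
python3 -c "
from rig import *
print(hand_in())"
```

```text
the job is handed in; nothing more can be done
None
```

I handed the job in: the last pictures show the bottle in the orange tray, the tub in the green and the basket in the blue, all upright, with the grey tray empty; the judge's verdict wasn't shown.

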